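# Set the window panel on the sloped glue-up stand

### The arm

A 6-joint arm with a two-finger parallel gripper is mounted at the origin on the work surface. World frame = base frame: x ahead of the robot, y to its left, z up, the work surface at z = 0. Lengths are in m, angles in rad, forces in N, time in s.
With the tool pointing down it reaches from about 0.375 to 0.9 m from the base axis. Payload 3.1 kg.
Tool frame: the origin (TCP) lies between the finger pads; the fingertips stand 8 mm ahead of it and the grasp point (between the pads) lies 11 mm behind it; z points along the fingers, y is the line along which they close (so a half turn about z gives the same grasp; the last joint's range is limited). The gripper opens to 87 mm and grips with 3 to 60 N. Pads are 19 mm wide; open, the fingers measure 117 mm over their backs; the gripper's body (75 mm by 190 mm) begins 51 mm behind the grasp point.
Start: joints at [-1.448, 0.527, 1.433, -0, 1.181, -0.178], TCP at [0.186, -0.597, 0.231] pointing down, gripper open.
Joint ranges: [-3.08, 3.08], [-0.75, 2.2], [0.22, 2.44], [-1.43, 4.57], [0, 2.65], [-2.85, 2.85]. Speed limits (rad/s): [2.79, 2.79, 3.14, 3.14, 3.14, 3.14].

### API

Orientations are given as a unit quaternion [x, y, z, w].
In Python, from rig import robot gives the robot as it stands.
- The arm moves only by the tool move_arm, never from a script. Its argument "motion" is text: rows parted by semicolons, each of 5 numbers parted by spaces: the opening, from -1 (shut) to 1 (fully open), then the shift along the tool's x, y, z normalised to -1 to 1, where 1 is 0.2 m, then the turn about the tool's z normalised to -1 to 1, where 1 is pi rad. A call has 1 to 12 rows; each row is the pose to reach, as a shift and turn from the pose commanded when the call began, along the tool's axes at that moment, turning the shorter way round; what a row does not reach only later rows make up. A row lasts 1/12 s, in which the tool goes at most 41.7 mm and 7.16 degrees, less where a joint would pass 70% of its speed; a pose out of reach is approached as far as the arm can. A call with a number of a shift or a turn outside -1 to 1 is refused whole. A call with a gripper value outside its range is refused whole. The fingers move at their own pace and stop on an object; "newtons" is the grip in N (left out, the last holds). Time passes only in rows, so rows that repeat a pose let the fingers close. It gives the time, the measured TCP pose, the force, the opening and the grip force at its end, in the units of the state.
- robot.get_obs(): the state, without advancing time (a new reading comes with each control period).
- robot.camera(name): name is "side" or "top"; returns (picture, depth): 480x640x3 uint8, red, green, blue; 480x640 float32, m along the optical axis (not along the pixel's ray), 0 where there is no reading.
- robot.camera_model(name): a dict with "mtx" (3x3 intrinsics, pixels), "position" and "attitude" of the camera in the world. Camera axes: x right, y down, z forward; pixel columns grow to the right and rows downward; lengths in m; the calibration is good to about 2 mm. A picture is of the moment at which its call begins. camera_model takes no time and is no camera call.
- robot.hand_in(): hands the job in; it is judged then, once.
The state is a dict: "time": time; "q": joint angles; "joint_velocities": joint speeds; "joint_torque": joint torques, N m; "position": TCP position; "tool_rot": TCP orientation; "ft_force": force on the tool from outside, world axes, zero at the start; "moment": the same for the moment, N m; "grip_width": finger opening in m; "grip_force": force on a finger pad.
Only numpy, scipy, OpenCV 4.12 (cv2) and the standard library are available. Lean on these libraries where they do the work, as an engineer would, in place of code of your own. Each camera call takes 0.05 s, during which the arm holds its last target. There are 200 camera calls.

### The job

Pull the tall plywood panel with the square window up out of its slot in the rack and set it on the sloped stand: lower edge on the ledge, lying flat against the leaning back board, centred from side to side. Keep hold of it until it lies on the stand, do not drop it or let it topple into place. Leave the other panels in the rack and everything else on the bench where they are.

Things in the scene. Friction and masses are not known exactly. Their poses are not given: they have to be found in the camera images.
- window_panel: tall plywood panel, about 80 g, 9 thick x 120 wide x 140 tall mm, a 54 x 46 mm window in its middle, toothed upright edges, both faces alike. Origin at the middle of its lower edge; z up the panel (straight top edge at 140 mm, 47 mm of solid wood above the window), y along its width, x through its thickness. Starts loosely upright in one of the rack's slots, leaning up to 5 degrees
- window_mid (a point): centre of the panel's window and of the panel, 70 mm above its lower edge, at mid-thickness
- rack: grey rack, fixed; origin at the centre of its underside. Base 160 (x) x 140 (y) x 12 mm; three slots at x = -45, 0, +45 mm, each running along y between two fins 6 thick, 110 long, 50 tall above the base; slots 13 mm wide, open at top and ends. Panels stand on the base, 12 mm above the bench
- stand: white stand, fixed; origin at the centre of its underside. Base 140 (x) x 130 (y) x 12 mm. Two struts carry the leaning back board and the ledge (seat); the board's top leans to the stand's -x (roughly towards the robot), its resting face looks up and to +x
- seat: the stand's back board and ledge, fixed. Origin mid-width in the corner between them, 40 mm to the stand's +x, 60 mm above the bench. z up along the board's face, 35 degrees off vertical; x out of the face; y along the ledge. Board 120 wide, 85 long, 8 thick; ledge 130 wide, 18 deep, 8 thick, square to the face, no lip. A panel laid there stands 55 mm past the board and stays when let go
- low_panel_a: plain plywood panel without a window, 9 thick x 100 wide x 90 tall mm, standing in another slot of the rack; origin at the middle of its lower edge; x axis along its thickness, z up; leave it there
- low_panel_b: plain plywood panel without a window, 9 thick x 100 wide x 90 tall mm, standing in another slot of the rack; origin at the middle of its lower edge; x axis along its thickness, z up; leave it there
- glue_bottle: white plastic glue bottle standing, 40 diameter x 130 tall mm, origin at its foot; leave alone
- drink_can: aluminium can standing, 66 diameter x 145 tall mm, origin at its foot; leave alone
- tape_measure: black tape measure, about 80 x 40 x 62 tall mm, origin at its foot; leave alone
- ply_box: open half-built plywood box, 95 x 95 x 90 tall mm, origin at its foot; leave alone
- clear_tray: clear open plastic tray, 130 x 190 x 55 tall mm, origin at its foot; leave alone
- screwdriver: screwdriver lying on the bench, 200 mm long; leave alone
Mind the look-alikes: they are no part of the job. What is shaped like the window_panel but green or grey is not meant. Of the things that look like the stand, take the one that is nearest to the robot's base at the start.

How it is judged:
On the way, in this order (a step that is already met when the one before it is completed fails the run):
1. the window panel is lifted clear of the rack in the fingers (height (world z) of window_mid above 0.14 m and contact force between the fingers and window_panel above 0.5 N), for 0.1 s.
2. the panel lies on the ledge and against the back board while the fingers still hold it (x of window_mid in the frame of seat between -0.003 and 0.012 m and y of window_mid in the frame of seat between -0.02 and 0.02 m and z of window_mid in the frame of seat between 0.064 and 0.076 m and angle between the x axis of window_panel and the x axis of seat, either way round below 0.12 rad and angle between the z axis of window_panel and the z axis of seat, either way round below 0.12 rad and contact force between the fingers and window_panel above 0.5 N), for 0.2 s.
At the end, for the whole second after the job is handed in: The window panel rests on the stand, released and still: centred within 20 mm, lower edge within 6 mm of the ledge, its middle plane -3 to 12 mm off the board face (4.5 when flat), flat against the board and square to the ledge within 0.12 rad (x of window_mid in the frame of seat between -0.003 and 0.012 m and y of window_mid in the frame of seat between -0.02 and 0.02 m and z of window_mid in the frame of seat between 0.064 and 0.076 m and angle between the x axis of window_panel and the x axis of seat, either way round below 0.12 rad and angle between the z axis of window_panel and the z axis of seat, either way round below 0.12 rad and contact force between window_panel and stand above 0.1 N and linear speed of window_panel below 0.02 m/s and angular speed of window_panel below 0.2 rad/s); the robot touches nothing.
It fails at once if a low panel is moved by more than 20 mm (distance of any of low_panel_a, low_panel_b from where it was at the start of the episode above 0.02 m).
It fails at once if another thing on the bench is moved by more than 30 mm (distance of any of glue_bottle, drink_can, tape_measure, ply_box, clear_tray, screwdriver from where it was at the start of the episode above 0.03 m).
It also fails if it takes over 40 s, if anything falls off the work surface, if the arm or the gripper's body presses on something with over 40 N, if the wrist force passes 120 N, or if a joint passes its speed limit or range.

## Working session

There is one attempt and no reset: what is moved stays moved. The work goes in short steps, Python scripts to look and compute and a tool call to move; the robot and the scene stay as the last step left them, time stands still between calls to the robot, and variables do not carry over. Pictures are saved under pics/ and viewed, at most 10 in all, crops included, and the job is handed in when it is done.

Besides the shell and the picture viewer there is one more tool, called after "Call:" by a JSON object that holds its "name" and its "arguments". move_arm: Moves the arm, as the interface text tells. Its arguments: {"type":"object","properties":{"motion":{"type":"string"},"newtons":{"type":"number"}},"required":["motion"]}

```bash
mkdir -p pics
cat > h.py <<'E'
import numpy as np, cv2
from scipy.spatial.transform import Rotation as R
from rig import robot
def cloud(name):
    im,d=robot.camera(name); m=robot.camera_model(name)
    K=np.array(m["mtx"]); a=np.array(m["attitude"],float)
    Rm=a if a.shape==(3,3) else R.from_quat(a).as_matrix()
    v,u=np.mgrid[:480,:640]
    p=np.stack([(u-K[0,2])/K[0,0]*d,(v-K[1,2])/K[1,1]*d,d],-1)@Rm.T+np.array(m["position"])
    p[d<=0]=np.nan
    return im,p
def save(im,f): cv2.imwrite('pics/'+f,im[...,::-1])
E
python3 - <<'E'
from h import *
for n in ("top","side"):
    im,p=cloud(n); save(im,n+'1.png'); np.savez(n+'1.npz',im=im,p=p)
    print(n,robot.camera_model(n))
print(robot.get_obs())
E
```

```text
top {'mtx': array([[488.51255564,   0.        , 319.73461346],
       [  0.        , 488.51255564, 236.71479096],
       [  0.        ,   0.        ,   1.        ]]), 'position': array([0.34633173, 0.02946853, 1.29502413]), 'attitude': array([ 0.70980791, -0.69860309,  0.06549694, -0.06194042])}
side {'mtx': array([[514.32973008,   0.        , 320.69798116],
       [  0.        , 514.32973008, 233.52215487],
       [  0.        ,   0.        ,   1.        ]]), 'position': array([-0.16545335,  0.71315854,  0.79254683]), 'attitude': array([-0.35526173,  0.81260832, -0.42638451,  0.17791308])}
{'time': 0.1, 'q': array([-1.44752965e+00,  5.28374515e-01,  1.43376346e+00,  3.95995212e-06,
        1.18138596e+00, -1.78493484e-01]), 'joint_velocities': array([-8.81161672e-04, -2.54236066e-03, -3.26327294e-03, -1.51602333e-03,
       -9.10765621e-06,  4.93219183e-04]), 'joint_torque': array([-4.78220918e-04, -4.40984094e+01, -1.77151501e+01,  6.34175702e-02,
        5.33786276e-02, -4.06119375e-05]), 'position': array([ 0.18570467, -0.59610962,  0.22967206]), 'tool_rot': array([ 9.88638830e-01,  1.50307456e-01,  2.84916275e-05, -9.65224579e-04]), 'ft_force': array([-0.27664791, -0.48115987,  0.00989041]), 'moment': array([-0.01942443,  0.01969606, -0.01426134]), 'grip_force': 0.0, 'grip_width': 0.08703853743181778}
```

View pics/top1.png

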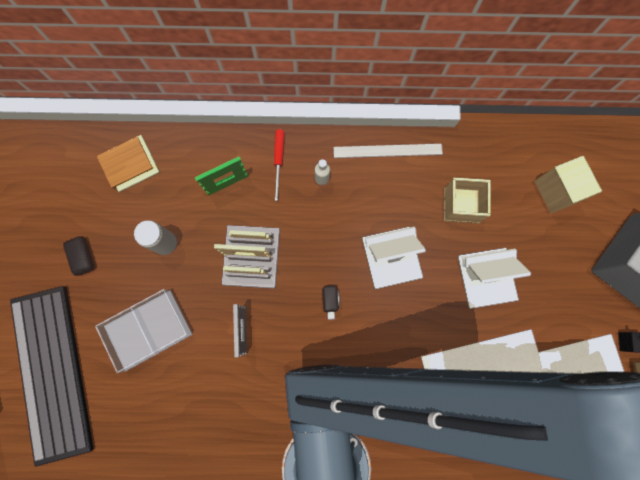

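View pics/side1.png

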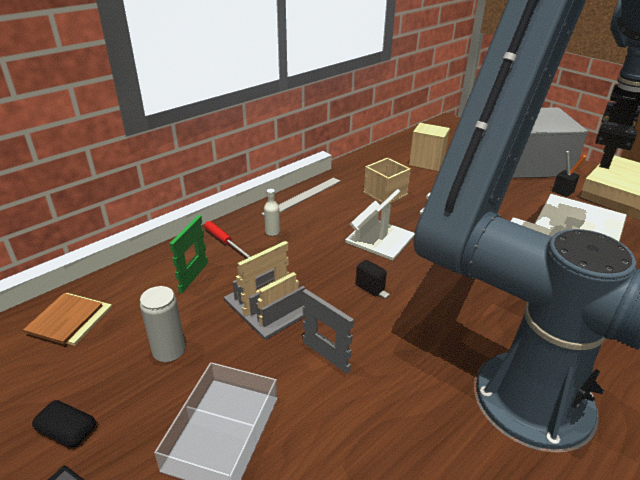

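Top view: the candidates for the panel are the plywood panel with a window in the rack at (243,251), the green one at (222,176) and the grey one at (240,330). I choose the plywood one. The stands are at (393,257) and (488,277); I choose whichever measures nearer to the base. I'll measure next and check the choice in one crop.

```bash
cat > m.py <<'E'
from h import *
T=np.load('top1.npz');S=np.load('side1.npz')
def box(p,u0,u1,v0,v1): return p[v0:v1,u0:u1].reshape(-1,3)
def rect(P):
    (c,s,a)=cv2.minAreaRect((P[:,:2]*1000).astype(np.float32)); return np.round(c,1),np.round(s,1),round(a,1)
rk=box(T['p'],205,290,220,295); sd=box(S['p'],220,315,230,340)
for n,q in(('top',rk),('side',sd)):
    a=q[q[:,2]>0.125]; print(n,'panel',len(a),rect(a),np.nanmax(a[:,2]),np.percentile(a[:,2],[5,50,95]))
    # yaw by PCA
    c=a.mean(0); w,V=np.linalg.eigh(np.cov((a-c)[:,:2].T)); print(c,'dir',V[:,1],np.degrees(np.arctan2(V[1,1],V[0,1])))
b=rk[(rk[:,2]>0.004)&(rk[:,2]<0.02)]; print('rack base',len(b),rect(b))
l=rk[(rk[:,2]>0.085)&(rk[:,2]<0.115)]; print('low tops',len(l),rect(l))
for nm,(u0,u1,v0,v1) in dict(s1=(355,435,220,295),s2=(452,537,240,312)).items():
    q=box(T['p'],u0,u1,v0,v1); b=q[(q[:,2]>0.006)&(q[:,2]<0.018)]
    print(nm,'base',len(b),rect(b),'dist',np.hypot(*rect(b)[0]))
    f=q[(q[:,2]>0.065)&(q[:,2]<0.15)]; print(' face',len(f),rect(f),np.nanmax(q[:,2]))
    n=None; best=0; rng=np.random.default_rng(0)
    for i in range(400):
        t=f[rng.choice(len(f),3,False)]; k=np.cross(t[1]-t[0],t[2]-t[0]); 
        if np.linalg.norm(k)<1e-7: continue
        k/=np.linalg.norm(k); m=abs((f-t[0])@k)<.002
        if m.sum()>best: best=m.sum();M=m
    g=f[M];c=g.mean(0);k=np.linalg.svd(g-c)[2][2]; k*=np.sign(k[2])
    print(' plane',best,'c',c,'n',k,'tilt',np.degrees(np.arcsin(k[2])),'yaw',np.degrees(np.arctan2(k[1],k[0])),'d',k@c)
    yv=np.cross([0,0,1],[k[0],k[1],0]);yv/=np.linalg.norm(yv);zv=np.cross(k,yv)
    print(' y ext',np.percentile(g@yv,[0,1,99,100]),'yv',yv,' zs ext',np.percentile((g-0)@zv,[1,99]))
E
python3 m.py
python3 - <<'E'
import cv2
a=cv2.imread('pics/top1.png')[210:310,195:545]; cv2.imwrite('pics/crop1.png',cv2.resize(a,None,fx=2.28,fy=2.28,interpolation=cv2.INTER_CUBIC))
E
```

```text
top panel 274 (array([526.7, 215.5]), array([119.6,  10.3]), 87.4) 0.16177897488857185 [0.13185543 0.1518384  0.15617782]
[0.52562236 0.2153465  0.148975  ] dir [0.04432669 0.99901709] 87.45943526374111
side panel 796 (array([465.5, 239.5]), array([115.5, 179.5]), 68.0) 0.1542589899182032 [0.12675356 0.14040866 0.15276819]
[0.50167303 0.21845029 0.14073651] dir [-0.99979164  0.02041274] 178.83035466790113
rack base 1907 (array([525. , 219.1]), array([199.1, 228.6]), 1.0)
low tops 386 (array([527.1, 216. ]), array([120. , 100.1]), 87.8)
s1 base 1391 (array([ 531.3, -176.4]), array([199.2, 213.7]), 0.9) dist 559.8184080574699
 face 1145 (array([ 550.7, -161.1]), array([ 74.4, 128.8]), 13.8) 0.13496455451921285
 plane 720 c [ 0.54148089 -0.16386456  0.10028898] n [0.79290271 0.19145004 0.57849129] tilt 35.34449762454394 yaw 13.574512865154006 d 0.455986091364838
 y ext [-0.34740479 -0.34562799 -0.22769999 -0.22674771] yv [-0.23470973  0.9720655   0.        ]  zs ext [-0.24255161 -0.16117617]
s2 base 1545 (array([ 484.6, -441. ]), array([185.9, 226.3]), 0.9) dist 655.2237480433688
 face 1235 (array([ 501.1, -414.7]), array([ 74.1, 130.4]), 10.3) 0.13507152714794457
 plane 768 c [ 0.49152574 -0.41624485  0.10055268] n [0.80556734 0.14642539 0.57412617] tilt 35.03846038561635 yaw 10.301996037641691 d 0.39273819527875387
 y ext [-0.55777499 -0.55694591 -0.43799835 -0.436604  ] yv [-0.17883649  0.98387881  0.        ]  zs ext [-0.19491544 -0.1136633 ]
```

View pics/crop1.png

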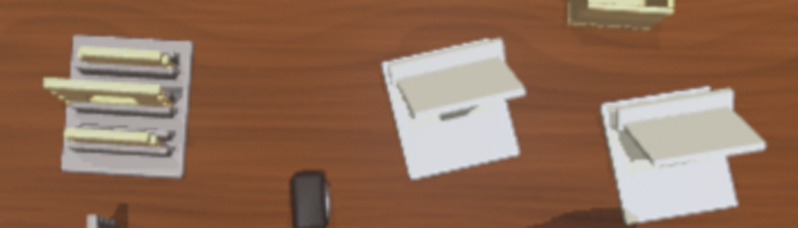

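The crop shows the plywood window panel in the rack's middle slot, at crop (105,95) / full (243,251). The nearer stand, at crop (450,105) / full (393,257), is 0.56 m from the base against 0.66 m for the other. The choice is confirmed, so I move now.

Call:
{"name": "move_arm", "arguments": {"motion": "0 0.66 -0.79 0 -0.39;0 0.66 -0.79 0 -0.39;0 0.66 -0.79 0 -0.39;0 0.66 -0.79 0 -0.39;0 0.66 -0.79 0 -0.39;0 0.66 -0.79 0 -0.39;0 0.66 -0.79 0 -0.39;0 0.66 -0.79 0 -0.39;0 0.66 -0.79 0 -0.39;0 0.66 -0.79 0 -0.39;0 0.66 -0.79 0 -0.39", "newtons": 20}}

```text
time: 1.02
position: [0.2648, -0.4063, 0.2303]
tool_rot: [0.722, 0.692, 0.0, -0.0]
ft_force: [0.5, -0.7, 0.7]
grip_width: 0.044
grip_force: 0.0
```

Run:
```python
from h import *
T=np.load('top1.npz')['p'][220:295,205:290].reshape(-1,3)
for lo in(.14,.145,.148,.15):
    a=T[T[:,2]>lo]; print(lo,len(a),cv2.minAreaRect((a[:,:2]*1000).astype(np.float32)),a.mean(0))
# low-panel tops
l=T[(T[:,2]>0.095)&(T[:,2]<0.11)]
for s in (l[l[:,0]>.55],l[l[:,0]<.505]): print('low',len(s),cv2.minAreaRect((s[:,:2]*1000).astype(np.float32)))
```

```text
0.14 231 ((526.6971435546875, 215.77047729492188), (119.07514190673828, 10.317466735839844), 87.4292221069336) [0.52619251 0.21648202 0.15182468]
0.145 216 ((526.6971435546875, 215.77047729492188), (119.07514190673828, 10.317466735839844), 87.4292221069336) [0.5264475  0.2164661  0.15251555]
0.148 206 ((526.6971435546875, 215.77047729492188), (119.07514190673828, 10.317466735839844), 87.4292221069336) [0.52659936 0.21649068 0.15280143]
0.15 186 ((526.6141357421875, 215.78138732910156), (119.06875610351562, 9.982901573181152), 87.8426284790039) [0.52678152 0.21696577 0.1531919 ]
low 143 ((571.3491821289062, 205.9337615966797), (85.62831115722656, 10.545709609985352), 87.42869567871094)
low 146 ((481.8503723144531, 215.93055725097656), (86.95966339111328, 9.666021347045898), 87.7820816040039)
```

Call:
{"name": "move_arm", "arguments": {"motion": "0 0.79 0.294 0 0;0 0.79 0.294 0 0;0 0.79 0.294 0 0;0 0.79 0.294 0 0;0 0.79 0.294 0 0"}}

```text
time: 1.43
position: [0.3304, -0.2437, 0.2299]
tool_rot: [0.722, 0.692, 0.002, -0.003]
ft_force: [-0.9, -0.2, -0.5]
grip_width: 0.0435
grip_force: 0.0
```

Call:
{"name": "move_arm", "arguments": {"motion": "0 0.79 0.294 0 0;0 0.79 0.294 0 0;0 0.79 0.294 0 0;0 0.79 0.294 0 0;0 0.79 0.294 0 0"}}

```text
time: 1.85
position: [0.397, -0.0901, 0.2305]
tool_rot: [0.721, 0.693, 0.001, -0.001]
ft_force: [-0.0, -0.6, -0.2]
grip_width: 0.0432
grip_force: 0.0
```

Call:
{"name": "move_arm", "arguments": {"motion": "0 0.79 0.294 0 0;0 0.79 0.294 0 0;0 0.79 0.294 0 0;0 0.79 0.294 0 0;0 0.79 0.294 0 0"}}

```text
time: 2.27
position: [0.4645, 0.064, 0.2308]
tool_rot: [0.721, 0.693, 0.002, 0.0]
ft_force: [-0.6, -0.4, -0.7]
grip_width: 0.0436
grip_force: 0.0
```

Call:
{"name": "move_arm", "arguments": {"motion": "0 0.79 0.294 0 0;0 0.79 0.294 0 0;0 0.79 0.294 0 0;0 0.79 0.294 0 0;0 0.79 0.294 0 0;0 0.79 0.294 0 0"}}

```text
time: 2.77
position: [0.5283, 0.2153, 0.23]
tool_rot: [0.722, 0.692, -0.0, 0.0]
ft_force: [-0.7, -0.2, 0.1]
grip_width: 0.0437
grip_force: 0.0
```

Call:
{"name": "move_arm", "arguments": {"motion": "0 0 -0.008 0.3 0;0 0 -0.008 0.5 0;0 0 -0.008 0.5 0;0 0 -0.008 0.5 0;-1 0 -0.008 0.5 0;-1 0 -0.008 0.5 0;-1 0 -0.008 0.5 0;-1 0 -0.008 0.5 0;-1 0 -0.008 0.5 0;-1 0 -0.008 0.5 0", "newtons": 20}}

```text
time: 3.6
position: [0.5264, 0.2146, 0.1316]
tool_rot: [0.722, 0.691, 0.001, 0.001]
ft_force: [0.2, -0.2, -0.9]
grip_width: 0.011
grip_force: 0.0
```

Call:
{"name": "move_arm", "arguments": {"motion": "-1 0 0 0 0;-1 0 0 0 0;-1 0 0 0 0;-1 0 0 -0.03 0;-1 0 0 -0.1 0;-1 0 0 -0.2 0;-1 0 0 -0.3 0;-1 0 0 -0.5 0;-1 0 0 -0.7 0;-1 0 0 -0.9 0;-1 0 0 -0.95 0;-1 0 0 -0.95 0"}}

```text
time: 4.6
position: [0.5277, 0.2151, 0.3246]
tool_rot: [0.722, 0.692, 0.004, 0.002]
ft_force: [-0.1, -0.2, -0.7]
grip_width: 0.0087
grip_force: 20.0
```

Run:
```python
from h import *
o=robot.get_obs(); print(o['position'],o['grip_width'],o['grip_force'],o['time'])
im,p=cloud('side'); save(im[100:400,100:500],'side2.png')
im,p=cloud('top'); np.savez('top2.npz',im=im,p=p)
```

```text
[0.52773208 0.21509821 0.32461597] 0.008703851999939612 19.999840557575226 4.6
```

View pics/side2.png

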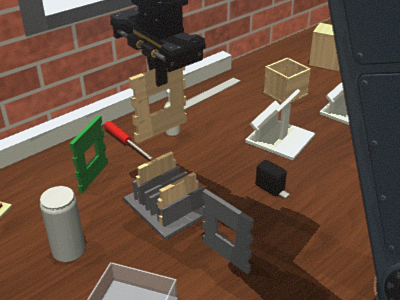

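The panel is held upright in the fingers at crop (160,100). The rack at crop (165,205) still has both low panels. Next I carry it to the stand.

Call:
{"name": "move_arm", "arguments": {"motion": "-1 -0.15 0.02 0 -0.02;-1 -0.3 0.05 0 -0.04;-1 -0.45 0.07 0 -0.06;-1 -0.6 0.1 0 -0.075;-1 -0.75 0.12 0 -0.089;-1 -0.93 0.155 0 -0.089;-1 -0.93 0.155 0 -0.089;-1 -0.93 0.155 0 -0.089"}}

```text
time: 5.37
position: [0.5474, 0.0258, 0.3174]
tool_rot: [0.621, 0.784, -0.001, -0.003]
ft_force: [-0.2, 1.5, -0.2]
grip_width: 0.0086
grip_force: 20.0
```

Call:
{"name": "move_arm", "arguments": {"motion": "-1 -0.15 -0.01 0 0;-1 -0.3 -0.03 0 0;-1 -0.45 -0.04 0 -0.002;-1 -0.6 -0.05 0 -0.002;-1 -0.75 -0.07 0 -0.002;-1 -0.87 -0.08 0 -0.002;-1 -0.924 -0.083 0 -0.002;-1 -0.924 -0.083 0 -0.002;-1 -0.924 -0.083 0 -0.002;-1 -0.924 -0.083 0 -0.002"}}

```text
time: 6.2
position: [0.5752, -0.1539, 0.3198]
tool_rot: [0.616, 0.788, 0.0, -0.001]
ft_force: [1.0, -0.1, -0.7]
grip_width: 0.0092
grip_force: 20.0
```

```bash
cat > meas.py <<'E'
from h import *
import sys
C=np.array([.5694,-.1577,.060]); h=np.array([.9721,.2347,0]); y=np.array([-.2347,.9721,0]); z=np.array([0,0,1.])
o=robot.get_obs(); t=o['position']; r=R.from_quat(o['tool_rot']).as_matrix()
print('time',o['time'],'TCP uyv mm',np.round(1000*np.array([(t-C)@h,(t-C)@y,(t-C)@z]),1),'yaw',np.degrees(np.arctan2(r[1,0],r[0,0])),'tz',r[:,2].round(3),o['grip_width'],o['grip_force'],o['ft_force'])
for n in('side','top'):
    im,p=cloud(n); save(im,n+'_'+sys.argv[1]+'.png'); np.savez(n+'_'+sys.argv[1]+'.npz',im=im,p=p)
    q=(p-C); Q=1000*np.stack([q@h,q@y,q@z],-1)
    hsv=cv2.cvtColor(im,cv2.COLOR_RGB2HSV)
    m=(abs(Q[...,1])<80)&(Q[...,0]>-110)&(Q[...,0]<40)&(Q[...,2]>-5)&(Q[...,2]<300)&(hsv[...,0]>10)&(hsv[...,0]<32)&(hsv[...,1]>60)&(hsv[...,2]>90)
    P=Q[m]
    if len(P)<50: print(n,'few',len(P)); continue
    c=np.median(P,0); 
    for k in range(4):
        w=np.linalg.svd(P-c,full_matrices=False)[2][2]; keep=abs((P-c)@w)<2.5; P=P[keep] if keep.sum()>50 else P; c=P.mean(0)
    print(n,len(P),'c',c.round(1),'n',w.round(3),'lo',np.percentile(P,1,0).round(1),'hi',np.percentile(P,99,0).round(1))
E
python3 meas.py a
```

```text
time 6.2 TCP uyv mm [  6.5   2.3 259.8] yaw 103.9651965565197 tz [-0.002  0.002 -1.   ] 0.009163800652698562 19.999995008111 [ 0.95637151 -0.09713313 -0.72821152]
side 795 c [  2.2   8.5 205. ] n [-1.     0.001  0.011] lo [-1.000e-01 -5.670e+01  1.425e+02] hi [  4.9  63.7 280.3]
top few 5
```

Call:
{"name": "move_arm", "arguments": {"motion": "-1 -0.0175 -0.0125 0.12 0;-1 -0.0175 -0.0125 0.24 0;-1 -0.0175 -0.0125 0.36 0;-1 -0.0175 -0.0125 0.48 0;-1 -0.0175 -0.0125 0.56 0;-1 -0.0175 -0.0125 0.6 0;-1 -0.0175 -0.0125 0.63 0;-1 -0.0175 -0.0125 0.65 0;-1 -0.0175 -0.0125 0.65 0;-1 -0.0175 -0.0125 0.65 0"}}

```text
time: 7.13
position: [0.5748, -0.1603, 0.1914]
tool_rot: [0.616, 0.787, 0.0, 0.001]
ft_force: [-0.5, 0.3, -0.3]
grip_width: 0.0088
grip_force: 20.0
```

```bash
python3 meas.py b
```

```text
time 7.1333 TCP uyv mm [  4.6  -3.8 131.4] yaw 103.89066689311421 tz [ 0.002 -0.001 -1.   ] 0.008780625838916542 19.999968241900206 [-0.516447    0.31673882 -0.30697223]
side 742 c [ 0.5  2.6 77.4] n [-1.    -0.004  0.001] lo [ -1.5 -63.6  13.1] hi [  2.7  57.5 152.5]
top few 0
```

Call:
{"name": "move_arm", "arguments": {"motion": "-1 0.01 0 0.01 0;-1 0.01 0 0.02 0;-1 0.01 0 0.025 0;-1 0.01 0 0.025 0;-1 0.01 0 0.025 0"}}

```text
time: 7.65
position: [0.5738, -0.1583, 0.186]
tool_rot: [0.617, 0.787, 0.0, 0.0]
ft_force: [-0.6, 0.5, 2.5]
grip_width: 0.0086
grip_force: 20.0
```

Call:
{"name": "move_arm", "arguments": {"motion": "-1 0 0 0.005 0;-1 0 0 0.005 0;-1 0 0 0.005 0"}}

```text
time: 7.9
position: [0.574, -0.1582, 0.1859]
tool_rot: [0.617, 0.787, 0.0, 0.0]
ft_force: [-2.1, 0.5, 8.3]
grip_width: 0.0087
grip_force: 20.0
```

```bash
cat > plan.py <<'E'
import numpy as np
a=np.radians(35); zs=np.array([-np.sin(a),np.cos(a)]); xs=np.array([np.cos(a),np.sin(a)])
def pose(deg,d,slack):
    t=np.radians(deg); s,r=9*np.sin(a-t),9*np.cos(a-t); k=140*np.array([-np.sin(t),np.cos(t)])
    B=s*zs+k; F=r*xs+k; vt=F[1]-d
    b=B[0]-slack/2; f=F[0]+d*np.tan(t)+slack/2
    return (b+f)/2, vt+8, f-b     # TCP u, v, opening
if __name__=='__main__':
    u0,v0=5.0,126.1
    for deg in (0,3,6,9,12,15,18,21,24,27,30,33,35):
        u,v,w=pose(deg,28.5+deg*0.1,2)
        print(deg,'u %.1f v %.1f w %.1f'%(u,v,w),'row: %.3f 0 %.3f %.3f 0'%(-1+2*w/87,(u-u0)/200,-(v-v0)/200))
E
python3 plan.py
```

```text
0 u 1.5 v 123.7 w 11.0 row: -0.747 0 -0.017 0.012 0
3 u -4.8 v 123.4 w 12.5 row: -0.713 0 -0.049 0.014 0
6 u -11.1 v 122.6 w 14.0 row: -0.678 0 -0.081 0.017 0
9 u -17.4 v 121.5 w 15.5 row: -0.643 0 -0.112 0.023 0
12 u -23.6 v 120.0 w 17.1 row: -0.607 0 -0.143 0.031 0
15 u -29.6 v 118.1 w 18.7 row: -0.569 0 -0.173 0.040 0
18 u -35.6 v 115.8 w 20.4 row: -0.531 0 -0.203 0.052 0
21 u -41.3 v 113.1 w 22.1 row: -0.491 0 -0.232 0.065 0
24 u -46.9 v 110.1 w 24.0 row: -0.449 0 -0.260 0.080 0
27 u -52.3 v 106.7 w 25.9 row: -0.404 0 -0.287 0.097 0
30 u -57.5 v 102.9 w 28.0 row: -0.357 0 -0.312 0.116 0
33 u -62.3 v 98.8 w 30.2 row: -0.306 0 -0.337 0.137 0
35 u -65.4 v 95.8 w 31.8 row: -0.269 0 -0.352 0.151 0
```

Call:
{"name": "move_arm", "arguments": {"motion": "-1 0 0 -0.002 0;-0.78 0 0 -0.002 0;-0.76 0 0 0 0;-0.747 0 0 0 0;-0.747 0 -0.005 0.004 0;-0.747 0 -0.011 0.008 0;-0.747 0 -0.017 0.012 0;-0.73 0 -0.033 0.013 0;-0.713 0 -0.049 0.014 0;-0.695 0 -0.065 0.016 0;-0.678 0 -0.081 0.017 0;-0.678 0 -0.081 0.017 0", "newtons": 6}}

```text
time: 8.9
position: [0.5571, -0.1622, 0.1811]
tool_rot: [0.617, 0.787, -0.0, -0.0]
ft_force: [0.9, 0.9, 0.3]
grip_width: 0.014
grip_force: 0.0
```

```bash
python3 meas.py c && python3 -c "
import cv2
a=cv2.imread('pics/side_c.png')[130:280,300:480]; cv2.imwrite('pics/crop_c.png',cv2.resize(a,None,fx=3,fy=3,interpolation=cv2.INTER_CUBIC))"
```

```text
time 8.9 TCP uyv mm [-13.   -1.5 121.1] yaw 103.85051950128953 tz [-0.001  0.    -1.   ] 0.013978065557495381 0.03305006815935485 [0.94453056 0.88216996 0.25777502]
side 401 c [-6.1  7.6 51.3] n [ 0.995 -0.01   0.103] lo [-16.3 -58.7   6. ] hi [ -0.3  59.6 146.1]
top few 13
```

View pics/crop_c.png

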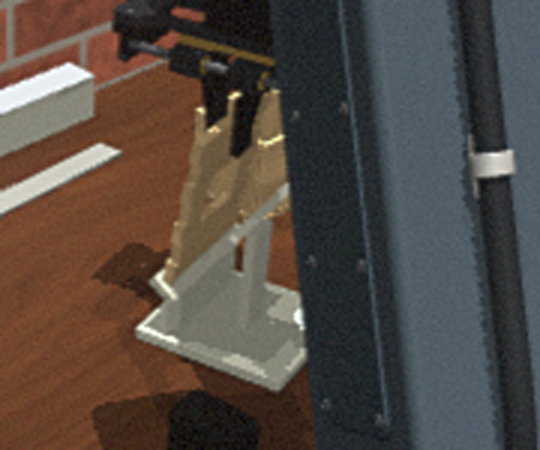

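The crop shows the panel caged between the fingers at crop (235,150), its foot in the ledge corner at (170,290), leaning about 6°. I carry on with the tilt.

Call:
{"name": "move_arm", "arguments": {"motion": "-0.66 0 -0.015 0.003 0;-0.643 0 -0.031 0.006 0;-0.625 0 -0.047 0.01 0;-0.607 0 -0.062 0.014 0;-0.588 0 -0.077 0.018 0;-0.569 0 -0.092 0.023 0;-0.55 0 -0.107 0.029 0;-0.531 0 -0.122 0.035 0;-0.511 0 -0.137 0.041 0;-0.491 0 -0.151 0.048 0;-0.47 0 -0.165 0.055 0;-0.449 0 -0.179 0.063 0"}}

```text
time: 10.0
position: [0.523, -0.1708, 0.1684]
tool_rot: [0.617, 0.787, 0.0, 0.0]
ft_force: [-0.8, -0.2, 0.2]
grip_width: 0.023
grip_force: 0.1
```

```bash
python3 meas.py d
```

```text
time 10.0 TCP uyv mm [-48.2  -1.8 108.4] yaw 103.87368830581782 tz [ 0. -0. -1.] 0.02300982961452582 0.06079291255446151 [-0.82725923 -0.20268525  0.17736875]
side 70 c [-27.8  17.1  69.6] n [0.97  0.05  0.236] lo [-59.2 -51.8  34.4] hi [-14.6  60.5 200.8]
top 88 c [-11.4  45.3  46.9] n [-0.906 -0.117 -0.407] lo [-33.8  23.5  14.7] hi [ 4.6 59.6 91.7]
```

Call:
{"name": "move_arm", "arguments": {"motion": "-0.426 0 -0.013 0.008 0;-0.404 0 -0.027 0.017 0;-0.38 0 -0.04 0.026 0;-0.357 0 -0.052 0.036 0;-0.332 0 -0.065 0.046 0;-0.306 0 -0.077 0.057 0;-0.287 0 -0.085 0.064 0;-0.269 0 -0.092 0.071 0;-0.269 0 -0.092 0.071 0"}}

```text
time: 10.85
position: [0.5054, -0.1752, 0.1543]
tool_rot: [0.617, 0.787, 0.0, 0.0]
ft_force: [-0.5, 0.1, -0.6]
grip_width: 0.0315
grip_force: 0.0
```

```bash
python3 meas.py e;  python3 -c "
import cv2
a=cv2.imread('pics/side_e.png')[130:280,300:480]; b=cv2.imread('pics/top_e.png')[180:300,340:484]; cv2.imwrite('pics/crop_e.png',cv2.hconcat([cv2.resize(a,(396,330),interpolation=2),cv2.resize(b,(396,330),interpolation=2)]))"
```

```text
time 10.85 TCP uyv mm [-66.4  -2.   94.3] yaw 103.85092852600684 tz [ 0.  0. -1.] 0.03154503727447764 0.0064701252995291725 [-0.49487209  0.05366159 -0.62983675]
side 308 c [-45.5  37.4  89.9] n [-0.89  -0.336 -0.309] lo [-82.6 -50.3   0.4] hi [ 12.2  62.  186.7]
top 137 c [-20.   37.7  45.2] n [0.83  0.133 0.541] lo [-49.4  10.7  10.8] hi [ 5.6 59.8 85.1]
```

View pics/crop_e.png

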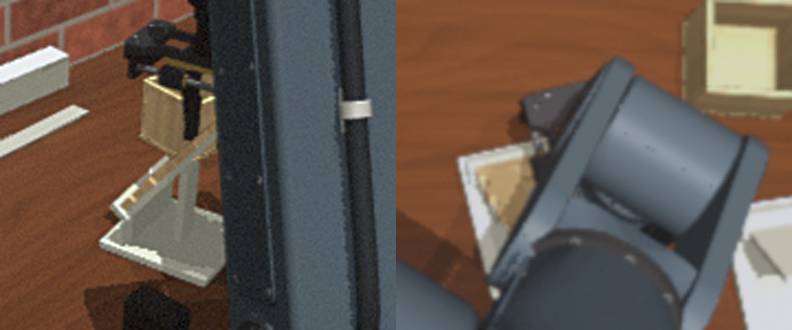

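Call:
{"name": "move_arm", "arguments": {"motion": "-0.269 0 -0.004 0.003 0;-0.269 0 -0.004 0.003 0;-0.269 0 -0.004 0.003 0"}}

```text
time: 11.2
position: [0.5051, -0.1754, 0.154]
tool_rot: [0.617, 0.787, 0.0, 0.001]
ft_force: [1.8, 0.4, 1.2]
grip_width: 0.0319
grip_force: 0.8
```

Call:
{"name": "move_arm", "arguments": {"motion": "-0.269 0 -0.004 0.003 0;-0.269 0 -0.004 0.003 0;-0.269 0 -0.004 0.003 0"}}

```text
time: 11.45
position: [0.5049, -0.1755, 0.1538]
tool_rot: [0.617, 0.787, 0.001, 0.001]
ft_force: [2.9, 2.0, 4.4]
grip_width: 0.032
grip_force: 2.7
```

```bash
cat > meas2.py <<'E'
from h import *
import sys
C=np.array([.5694,-.1577,.060]); h=np.array([.9721,.2347,0]); y=np.array([-.2347,.9721,0]); z=np.array([0,0,1.])
zs=-np.sin(np.radians(35))*h+np.cos(np.radians(35))*z; xs=np.cos(np.radians(35))*h+np.sin(np.radians(35))*z
for n in('top','side'):
    im,p=cloud(n); save(im,n+'_'+sys.argv[1]+'.png')
    q=1000*(p-C); Q=np.stack([q@xs,q@y,q@zs],-1); hsv=cv2.cvtColor(im,cv2.COLOR_RGB2HSV)
    m=(abs(Q[...,1])<75)&(Q[...,2]>-5)&(Q[...,2]<150)&(hsv[...,0]>10)&(hsv[...,0]<32)&(hsv[...,1]>60)&(hsv[...,2]>90)
    m&=(Q[...,0]>2)&(Q[...,0]<22); P=Q[m]
    if len(P)<30: print(n,len(P)); continue
    c=P.mean(0)
    for k in range(4):
        w=np.linalg.svd(P-c,full_matrices=False)[2][2]; P=P[abs((P-c)@w)<2.5]; c=P.mean(0)
    w*=np.sign(w[0]); print(n,len(P),'c',c.round(1),'n',w.round(3),'lo',np.percentile(P,[0,2],0).round(1),'hi',np.percentile(P,[98,100],0).round(1))
    for a in range(0,140,20):
        s=P[(P[:,2]>=a)&(P[:,2]<a+20)]
        if len(s)>3: print('  z',a,len(s),'x %.1f'%np.median(s[:,0]),'y %.1f %.1f'%(s[:,1].min(),s[:,1].max()))
o=robot.get_obs(); print(o['time'],o['grip_force'],o['ft_force'])
E
python3 meas2.py f
```

```text
top 292 c [ 9.4 39.5 51.3] n [1.    0.005 0.028] lo [[ 5.1  6.2 -0.2]
 [ 6.4 13.6  4.9]] hi [[ 11.9  59.3 111. ]
 [ 12.2  60.1 131. ]]
  z 0 55 x 10.5 y 7.7 60.0
  z 20 61 x 10.2 y 12.2 58.7
  z 40 66 x 9.8 y 15.4 60.1
  z 60 45 x 8.8 y 27.1 59.0
  z 80 45 x 8.0 y 30.8 60.1
  z 100 15 x 8.1 y 44.3 59.3
  z 120 4 x 7.7 y 53.2 59.1
side 126 c [ 5.6 40.6 84.9] n [0.999 0.039 0.022] lo [[  2.1 -54.5   2.1]
 [  2.5 -35.2  10.4]] hi [[  9.3  60.  142.2]
 [  9.7  61.1 143.8]]
  z 0 9 x 7.3 y 49.3 61.1
  z 20 14 x 6.4 y -54.5 60.0
  z 40 19 x 6.7 y -39.5 61.0
  z 60 14 x 6.6 y -28.4 57.8
  z 80 14 x 4.8 y -47.7 59.7
  z 100 20 x 5.4 y -30.9 59.6
  z 120 22 x 4.3 y 11.4 59.1
11.55 3.1107206270098686 [2.63443673 2.74307369 5.27203975]
```

The panel lies flat: front face 9 mm off the board, tilt under 2°, side edge at y = +60 mm, foot at z ≈ 0, and the fingers pressing about 3 N. Now I ease off, open and lift away.

Call:
{"name": "move_arm", "arguments": {"motion": "-0.269 0 0.003 -0.002 0;-0.269 0 0.006 -0.004 0;-0.22 0 0.006 -0.004 0;-0.1 0 0.006 -0.004 0;0.1 0 0.006 -0.004 0;0.2 0 0.006 -0.004 0;0.2 0 0.006 -0.004 0;0.2 0 0.006 -0.1 0;0.2 0 0.006 -0.3 0;0.2 0 0.006 -0.5 0;0.2 0 0.006 -0.6 0;0.2 0 0.006 -0.6 0"}}

```text
time: 12.55
position: [0.5075, -0.1768, 0.2782]
tool_rot: [0.616, 0.787, 0.0, 0.005]
ft_force: [0.5, 0.6, -0.1]
grip_width: 0.0519
grip_force: 0.0
```

Call:
{"name": "move_arm", "arguments": {"motion": "0.2 0.3 -0.3 -0.1 0;0.2 0.6 -0.4 -0.1 0;0.2 0.8 -0.5 -0.1 0;0.2 0.9 -0.5 -0.1 0;0.2 0.9 -0.5 -0.1 0;0.2 0.9 -0.5 -0.1 0;0.2 0.9 -0.5 -0.1 0"}}

```text
time: 13.13
position: [0.3622, -0.0227, 0.2923]
tool_rot: [0.615, 0.788, -0.0, -0.001]
ft_force: [-0.1, -0.3, 0.6]
grip_width: 0.0522
grip_force: 0.0
```

```bash
python3 meas2.py g;  python3 -c "
import cv2
a=cv2.imread('pics/side_g.png')[130:330,200:480]; b=cv2.imread('pics/top_g.png')[180:300,340:484]; cv2.imwrite('pics/crop_g.png',cv2.hconcat([cv2.resize(a,(462,330),interpolation=2),cv2.resize(b,(330,330),interpolation=2)]))"
```

```text
top 1143 c [ 8.8 -0.  80.5] n [1.    0.005 0.031] lo [[  4.2 -61.2   2.9]
 [  5.1 -57.4   8.6]] hi [[ 12.1  56.6 142.2]
 [ 12.9  59.9 145.7]]
  z 0 121 x 10.9 y -59.2 59.4
  z 20 174 x 10.5 y -58.7 58.9
  z 40 145 x 9.7 y -60.2 59.8
  z 60 92 x 9.4 y -56.4 57.9
  z 80 126 x 8.4 y -61.2 59.9
  z 100 195 x 7.9 y -59.6 59.9
  z 120 228 x 7.4 y -60.1 59.6
side 155 c [ 5.5 25.3 97.6] n [0.999 0.021 0.029] lo [[  2.1 -63.7   2.8]
 [  2.4 -54.9  13.6]] hi [[  9.1  60.4 142.4]
 [  9.7  62.5 144.3]]
  z 0 8 x 7.4 y 53.3 60.6
  z 20 12 x 6.4 y -51.6 59.2
  z 40 17 x 6.8 y -39.3 61.0
  z 60 16 x 7.3 y -48.8 55.7
  z 80 15 x 4.8 y -63.7 60.3
  z 100 21 x 5.4 y -31.4 60.2
  z 120 34 x 4.5 y -55.0 62.5
13.2333 0.0 [0.39316785 0.1322327  0.52375061]
```

View pics/crop_g.png

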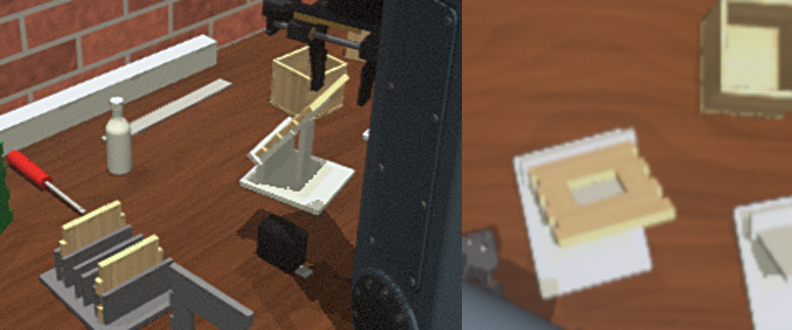

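The panel lies centred and flat on the nearer stand, at about right crop (600,190), and the fingers are clear. The low panels are still in the rack. I hand in now.

```bash
python3 -c "
from rig import robot
print(robot.hand_in())"
```

```text
the job is handed in; nothing more can be done
None
```

The plywood window panel now lies on the nearer stand, flat against the board, foot on the ledge and centred to within about 1 mm, with the gripper released and clear; the job was handed in at about 13 s, but no verdict came back.

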